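# Release and hold down the drop gate of a drying tote

## Robot

A 6-joint arm with a two-finger parallel gripper is mounted at the origin on the work surface. World frame = base frame: x ahead of the robot, y to its left, z up, the work surface at z = 0. Lengths are in m, angles in rad, forces in N, time in s.
With the tool pointing down it reaches from about 0.3 to 0.875 m from the base axis. Payload 6.4 kg.
Tool frame: the origin (TCP) lies at the very end of the fingers, on their centre line; the grasp point (between the pads) lies 19 mm behind it; z points along the fingers, y is the line along which they close (so a half turn about z gives the same grasp; the last joint's range is limited). The gripper opens to 85 mm and grips with 20 to 120 N. Pads are 22 mm wide; open, the fingers measure 114 mm over their backs; the gripper's body (76 mm by 85 mm) begins 54 mm behind the grasp point. The pads swing forward as they close: fully open they stand 13 mm farther back than shut.
Start: joints at [0.942, 0.181, 1.607, -0, 1.354, -0.206], TCP at [0.236, 0.524, 0.231] pointing down, gripper open.
Joint ranges: [-2.99, 2.99], [-0.89, 2.07], [0.3, 2.58], [-1.14, 4.28], [0, 2.63], [-3.12, 3.12]. Speed limits (rad/s): [2.57, 2.57, 3.01, 3.14, 3.14, 3.14].

## Interface

Orientations are given as a unit quaternion [w, x, y, z].
In Python, from bench import ctrl gives the robot as it stands.
- The arm moves only by the tool jog_arm, never from a script. Its argument "series" is a list that holds one entry, the list of rows, each a list of 7 numbers: the shift along the tool's x, y, z in mm, then the turn, a rotation vector about the tool's x, y, z in rad, then the finger opening in mm, from 0 to 85.4. In form: [[[tx, ty, tz, rx, ry, rz, gripper], ...]]. A call has exactly 10 rows; each row shifts and turns the commanded pose from where the row before left it, along the tool's axes as they then stand; what a row does not reach is not made up. A row lasts 1/10 s, in which the tool goes at most 50 mm and 8.59 degrees, less where a joint would pass 70% of its speed; a pose out of reach is approached as far as the arm can. A call with a gripper value outside its range is refused whole. The fingers move at their own pace and stop on an object; the grip force is fixed at half the most. Time passes only in rows, so rows that do not move let the fingers close, or fill a call up. It gives the time, the measured TCP pose, the force, the opening and the grip force at its end, in the units of the state.
- ctrl.get_obs(): the state, without advancing time (a new reading comes with each control period).
- ctrl.camera(name): name is "scene" or "side" or "wrist"; returns a dict with "frame" (480x640x3 uint8, blue, green, red), "z_map" (480x640 float32, m along the optical axis (not along the pixel's ray), 0 where there is no reading), "fx", "fy", "cx", "cy" (pixels), "xyz" and "rotation" of the camera in the world. Camera axes: x right, y down, z forward; pixel columns grow to the right and rows downward; lengths in m; the calibration is good to about 2 mm. A picture is of the moment at which its call begins.
- ctrl.hand_in(): hands the job in; it is judged then, once.
The state is a dict: "time_s": time; "q": joint angles; "dq": joint speeds; "joint_efforts": joint torques, N m; "eef_pos": TCP position; "eef_rot": TCP orientation; "wrist_force": force on the tool from outside, world axes, zero at the start; "torque": the same for the moment, N m; "opening": opening from 0.0 (shut) to 1.0 (fully open); "grasp_force": force on a finger pad.
Only numpy, scipy, OpenCV 4.12 (cv2) and the standard library are available. Lean on these libraries where they do the work, as an engineer would, in place of code of your own. Each camera call takes 0.05 s, during which the arm holds its last target. There are 200 camera calls.

## Task

Open the cream drying tote so that a loaded rack can be slid in: squeeze its red catch fully, then its blue catch fully, and only then swing the gate by its black bar out towards you and down, past its click stop, as far as it goes. The gate springs back by itself, so the job ends holding: finish with the gripper still holding the gate down at its stop, and leave everything else on the table where it is.

Things in the scene. Friction and masses are not known exactly. Their poses are not given: they have to be found in the camera images.
- tote: cream open-topped plastic tote, fixed; 340 mm wide (y), 260 deep (x), walls 150 high, 8 thick; its front is a full-width drop gate. Origin on the table under the middle of the gate's hinge line; x points into the tote, away from the robot; y left along the hinge; z up. Cheek plates 80 mm high reach 80 mm forward just outside both ends of the gate (y = +-181 mm)
- red_squeeze (a point): point between the two upright tabs of the red squeeze catch, 4 mm below their tops, on the tote's front corner 125 mm to the +y or -y side (red and blue swap from start to start). Axes as the tote's. Tabs 6 mm thick, 18 deep (x), clear above all else for 22 mm. Outer faces: locked y -18 and +18 mm from here, fully squeezed -2 and +18 mm (the -y tab moves)
- red_catch (a joint): how far the red catch is squeezed (m): 0 to 0.002 at the start (locked), 0.016 = fully squeezed (its stop); its hook clears the gate's lug beyond 0.011. Its tab on the tote's -y side slides towards +y against 4 N of friction (no spring: it stays where it is left); its +y tab is fixed
- blue_squeeze (a point): point between the two upright tabs of the blue squeeze catch, 4 mm below their tops, on the tote's front corner 125 mm to the +y or -y side (red and blue swap from start to start). Axes as the tote's. Tabs 6 mm thick, 18 deep (x), clear above all else for 22 mm. Outer faces: locked y -18 and +18 mm from here, fully squeezed -2 and +18 mm (the -y tab moves)
- blue_catch (a joint): how far the blue catch is squeezed (m): 0 to 0.002 at the start (locked), 0.016 = fully squeezed (its stop); its hook clears the gate's lug beyond 0.011. Its tab on the tote's -y side slides towards +y against 4 N of friction (no spring: it stays where it is left); its +y tab is fixed
- gate (a joint): gate angle (rad): 0 = upright, shut; grows as it swings out to the tote's -x (towards the robot) and down; 1.45 = its stop, nearly level. A spring shuts it (0.1 to 0.4 N m, up to 3 N at the bar); a click stop resists from 0.7 to 1.1 rad (about 4 N at the bar in all). Let go beyond that, it comes back to the click stop or shuts
- gate_panel: the moving gate: cream panel 334 mm wide, 12 mm thick, reaching 115 mm from the hinge; two lugs on its edge at y = +-125 mm; in the middle a black grip bar. Origin at the middle of the hinge line, z along the panel from hinge to bar, y along the hinge
- gate_hinge (a point): middle of the gate's hinge line, 30 mm above the table
- gate_bar (a point): middle of the gate's black round grip bar: 12 mm diameter, along the hinge direction, 155 mm from the hinge, 66 mm clear between its supports, 34 mm gap between bar and panel edge. 185 mm above the table when shut, 49 when fully down. A pinch across it (closing along the tote's x) lets it turn between the pads
- loaded_rack: bystander: wire drying rack 320 x 200 mm, 20 mm high, full of yellow slices, on the table to the robot's right; origin under its centre
- inner_rack: bystander: small wire rack with slices, 130 x 220 mm, 25 mm high, lying on the tote's floor well behind the gate (110 to 240 mm from it); origin under its centre
- steel_tray: bystander: shallow steel tray 170 x 240 x 28 mm with slices, to the robot's left; origin under its centre
- bowl: bystander: steel bowl, 176 mm across, 70 mm high, with two whole sweet potatoes, to the left; origin under its centre
- sanitiser: bystander: white bottle with a green cap, 60 mm across, 170 mm high, standing beside the tote's right wall; origin under its centre
- jar: bystander: glass jar with a steel cap, 64 mm across, 90 mm high, standing beside the tote's left wall; origin under its centre

How it is judged:
On the way, in this order (a step that is already met when the one before it is completed fails the run):
1. the red catch is squeezed (0.012 m or more) while the blue one is still locked and the gate shut (value of joint red_catch above 0.012 m and value of joint blue_catch below 0.006 m and value of joint gate below 0.1 rad), for 0.1 s.
2. the blue catch is squeezed too (0.012 m or more), the gate still shut (value of joint each of red_catch, blue_catch above 0.012 m and value of joint gate below 0.1 rad), for 0.1 s.
3. the gate has swung past its click stop (beyond 1.12 rad) (value of joint gate above 1.12 rad), for 0.1 s.
At the end, for the whole second after the job is handed in: both catches are squeezed (0.012 m or more), the gate stands still beyond 1.25 rad (its stop is at 1.45) and the gripper's fingers still bear on it with more than 0.5 N (value of joint gate above 1.25 rad and value of joint each of red_catch, blue_catch above 0.012 m and contact force between the fingers and gate_panel above 0.5 N and velocity of joint gate between -0.15 and 0.15 rad/s); the arm keeps its last pose, push and grip.
It fails at once if the blue catch is squeezed before the red one is released (value of joint blue_catch above 0.006 m and value of joint red_catch below 0.011 m).
It fails at once if a bystander is shifted by more than 30 mm (distance of any of loaded_rack, inner_rack, steel_tray, bowl, sanitiser, jar from where it was at the start of the episode above 0.03 m).
It also fails if it takes over 61 s, if anything falls off the work surface, if the arm or the gripper's body presses on something with over 40 N, if the wrist force passes 120 N, or if a joint passes its speed limit or range.

## Working session

There is one attempt and no reset: what is moved stays moved. The work goes in short steps, Python scripts to look and compute and a tool call to move; the robot and the scene stay as the last step left them, time stands still between calls to the robot, and variables do not carry over. Pictures are saved under pics/ and viewed, at most 10 in all, crops included, and the job is handed in when it is done.

Besides the shell and the picture viewer there is one more tool, called after "Call:" by a JSON object that holds its "op" and its "data", one argument or row to a line. jog_arm: Moves the arm, as the interface text tells. Its arguments: {"type":"object","properties":{"series":{"type":"array"}},"required":["series"]}

```bash
mkdir -p pics; ls; python3 - <<'E'
from bench import ctrl
import cv2,numpy as np
o=ctrl.get_obs();print({k:np.round(v,3) for k,v in o.items()})
for n in ("scene","side"):
    c=ctrl.camera(n);cv2.imwrite(f"pics/{n}0.png",c["frame"]);np.savez(f"{n}0.npz",**c)
    print(n,c["fx"],c["cx"],c["cy"],c["xyz"],np.round(c["rotation"],3))
E
```

```text
pics
{'time_s': np.float64(0.0), 'q': array([ 0.942,  0.182,  1.608,  0.   ,  1.354, -0.206]), 'dq': array([ 0.001, -0.   ,  0.   ,  0.   , -0.001, -0.   ]), 'joint_efforts': array([ 0.0000e+00, -4.4486e+01, -3.5134e+01, -0.0000e+00,  9.0000e-03,
       -0.0000e+00]), 'eef_pos': array([0.236, 0.524, 0.23 ]), 'eef_rot': array([-0.   ,  0.21 ,  0.978, -0.001]), 'wrist_force': array([0.445, 0.172, 0.716]), 'torque': array([ 0.028,  0.027, -0.027]), 'grasp_force': np.float64(0.0), 'opening': np.float64(1.002)}
scene 538.8094210743058 314.89624274875615 244.31133757180157 [ 1.4669996  -0.76283579  0.88701361] [-0.429  0.808  0.35  -0.2  ]
side 543.5341230739523 328.98495764821564 250.18319337859393 [0.12715925 1.10434031 1.28949507] [ 0.083 -0.176  0.902 -0.386]
```

View pics/scene0.png

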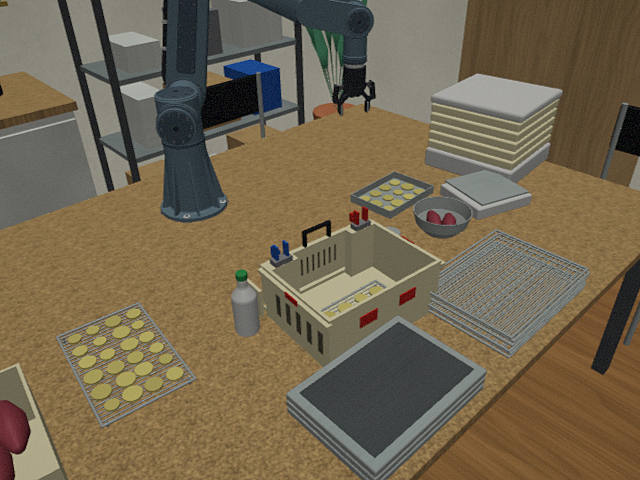

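View pics/side0.png

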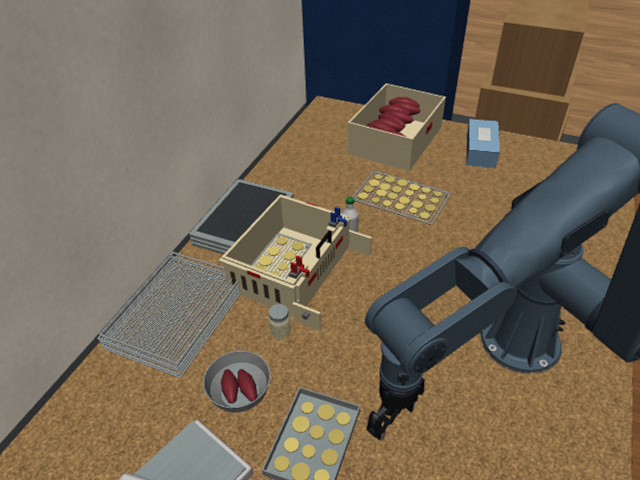

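The scene camera shows the tote with the blue catch at about (281,250), on the robot's right, and the red catch at about (358,218), on its left. The black bar is at (316,232). In the side view red is at (298,265), blue at (337,216) and the bar at (323,243).

```bash
cat > h.py <<'E'
import numpy as np,cv2
from scipy.spatial.transform import Rotation as R
def rot(q): return R.from_quat(np.r_[q[1:],q[0]])
def cloud(c):
    v,u=np.mgrid[:480,:640];z=c["z_map"].astype(float)
    p=np.stack([(u-c["cx"])/c["fx"]*z,(v-c["cy"])/c["fy"]*z,z],-1)
    return rot(c["rotation"]).apply(p.reshape(-1,3)).reshape(480,640,3)+c["xyz"]
def masks(c):
    b,g,r=[c["frame"][...,i].astype(int) for i in range(3)]
    return dict(red=(r>90)&(g<50)&(b<50),blue=(b>90)&(r<60)&(b>g+40),black=(r<50)&(g<50)&(b<50))
E
python3 - <<'E'
from h import *
for n,boxes in (("scene",dict(red=(340,200,375,232),blue=(262,235,298,270),black=(298,215,335,250))),("side",dict(red=(285,250,315,280),blue=(325,203,352,232),black=(312,226,335,258)))):
    c=dict(np.load(n+"0.npz"));P=cloud(c);M=masks(c)
    for k,(a,b,d,e) in boxes.items():
        s=np.zeros((480,640),bool);s[b:e,a:d]=1
        p=P[s&M[k]&(c["z_map"]>0)]; p=p[(p[:,2]>.1)&(p[:,2]<.3)]
        print(n,k,len(p),"med",np.round(np.median(p,0),3),"lo",np.round(np.percentile(p,3,0),3),"hi",np.round(np.percentile(p,97,0),3))
        top=p[p[:,2]>p[:,2].max()-.008];print("   top",len(top),top.mean(0).round(3),np.linalg.norm(top.max(0)-top.min(0)).round(3))
E
```

```text
scene red 62 med [0.651 0.119 0.183] lo [0.617 0.098 0.165] hi [0.664 0.135 0.201]
   top 20 [0.653 0.118 0.199] 0.044
scene blue 27 med [ 0.629 -0.141  0.198] lo [ 0.608 -0.148  0.171] hi [ 0.64  -0.113  0.201]
   top 21 [ 0.632 -0.132  0.199] 0.041
scene black 213 med [ 0.622 -0.004  0.184] lo [ 0.614 -0.047  0.148] hi [0.628 0.037 0.191]
   top 93 [ 0.621 -0.005  0.188] 0.083
side red 73 med [0.638 0.12  0.175] lo [0.614 0.078 0.112] hi [0.659 0.141 0.202]
   top 15 [0.651 0.116 0.199] 0.043
side blue 39 med [ 0.616 -0.126  0.176] lo [ 0.592 -0.146  0.169] hi [ 0.637 -0.111  0.202]
   top 11 [ 0.629 -0.127  0.2  ] 0.04
side black 115 med [ 0.616 -0.     0.185] lo [ 0.61  -0.043  0.149] hi [0.623 0.042 0.193]
   top 32 [ 0.616 -0.     0.191] 0.082
```

```bash
cat >> h.py <<'E'
def down(yaw): # tool z down, tool y at angle yaw from world y
    c,s=np.cos(yaw),np.sin(yaw)
    return R.from_matrix(np.array([[-c,-s,0],[-s,c,0],[0,0,-1]]))
def plan(o,target,yaw):
    """turn (tool rotvec) to be made first, then the shift in the turned tool axes, mm"""
    T=down(yaw); C=rot(o["eef_rot"])
    return "turn",(C.inv()*T).as_rotvec().round(4),"shift mm",(T.inv().apply(np.array(target)-o["eef_pos"])*1000).round(1)
E
python3 - <<'E'
from h import *
from bench import ctrl
print(plan(ctrl.get_obs(),[.640,.117,.32],-.087))
# yaw from cream wall tops z~.15
for n in ("scene","side"):
    c=dict(np.load(n+"0.npz"));P=cloud(c)
    s=(abs(P[...,2]-.15)<.006)&(P[...,0]>.5)&(P[...,0]<1)&(abs(P[...,1])<.22)
    r=cv2.minAreaRect(P[s][:,:2].astype(np.float32)*1000);print(n,s.sum(),r)
E
```

```text
('turn', array([-0.0015, -0.0006, -0.3358]), 'shift mm', array([-438.2, -370.3,  -89.5]))
scene 1724 ((741.8740844726562, -15.817947387695312), (363.1361083984375, 277.0995788574219), 85.09397888183594)
side 1115 ((739.2822265625, -27.051132202148438), (400.49609375, 281.18035888671875), 85.4488525390625)
```

Call:
{"op": "jog_arm", "data": {
  "series": [
    [[0,0,-30,0,0,-0.112,85],[0,0,-30,0,0,-0.112,85],[0,0,-30,0,0,-0.112,85],[-20,-17,0,0,0,0,85],[-26,-22,0,0,0,0,85],[-26,-22,0,0,0,0,85],[-26,-22,0,0,0,0,85],[-26,-22,0,0,0,0,85],[-26,-22,0,0,0,0,85],[-26,-22,0,0,0,0,85]]
  ]
}}

```text
time_s: 1.1
eef_pos: [0.3989, 0.3595, 0.3209]
eef_rot: [-0.0, 0.043, 0.999, -0.0]
wrist_force: [0.9, 0.0, -0.3]
opening: 0.999
grasp_force: 0.0
```

Call:
{"op": "jog_arm", "data": {
  "series": [
    [[-26,-22,0,0,0,0,85],[-26,-22,0,0,0,0,85],[-26,-22,0,0,0,0,85],[-26,-22,0,0,0,0,85],[-26,-22,0,0,0,0,85],[-26,-22,0,0,0,0,85],[-26,-22,0,0,0,0,85],[-26,-22,0,0,0,0,85],[-26,-22,0,0,0,0,85],[-26,-22,0,0,0,0,85]]
  ]
}}

```text
time_s: 2.1
eef_pos: [0.6389, 0.1179, 0.3206]
eef_rot: [-0.001, 0.043, 0.999, -0.0]
wrist_force: [-0.3, -0.1, 1.0]
opening: 0.996
grasp_force: 0.0
```

```bash
python3 - <<'E'
from h import *
from bench import ctrl
o=ctrl.get_obs();print(o["time_s"],o["eef_pos"],o["eef_rot"],o["q"].round(3))
c=ctrl.camera("wrist");np.savez("w1.npz",**c);cv2.imwrite("pics/w1.png",c["frame"]);print(c["xyz"],c["rotation"])
E
```

```text
2.1 [0.63890691 0.1178723  0.32063584] [-5.27186508e-04  4.33969653e-02  9.99057769e-01 -1.45029552e-05] [ 0.     0.292  1.294  0.     1.556 -1.484]
[0.57197912 0.12399291 0.46238148] [0.09966533 0.73050174 0.66935803 0.09161799]
```

View pics/w1.png

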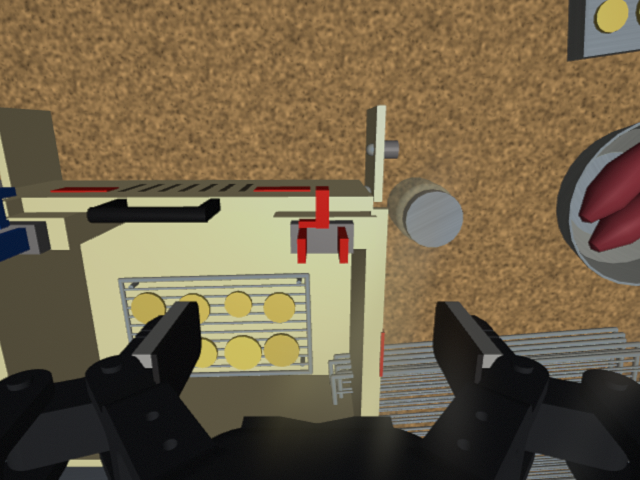

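The wrist view has the robot side at the top and +y to the right. The red tabs are at about (302,250) and (344,250), with the red hook arm at (322,205). The bar runs from (90,213) to (218,208).

```bash
python3 - <<'E'
from h import *
c=dict(np.load("w1.npz"));P=cloud(c);M=masks(c)
s=M["red"]&(P[...,2]>.192)&(P[...,2]<.21)
p=P[s]; Y=R.from_euler('z',-.084)
l=Y.inv().apply(p); print(len(p),np.round(np.percentile(l,[2,98],axis=0),4))
mid=(np.percentile(l,2,axis=0)+np.percentile(l,98,axis=0))/2
print("red mid",Y.apply(mid).round(4))
n,lab,st,ce=cv2.connectedComponentsWithStats(s.astype(np.uint8))
for i in range(1,n):
    if st[i,4]>20:print(st[i],P[lab==i].mean(0).round(4),np.ptp(Y.inv().apply(P[lab==i]),axis=0).round(4))
b=np.zeros_like(s);b[195:230,80:225]=1
b&=M["black"]&(P[...,2]>.18)&(P[...,2]<.2);p=P[b];d=np.linalg.svd(p[:,:2]-p[:,:2].mean(0),full_matrices=False)[2][0]
print("bar",p.mean(0).round(4),p.max(0),"yaw",np.arctan(-d[0]/d[1]))
E
```

```text
381 [[0.6324 0.1583 0.1966]
 [0.6486 0.1925 0.2004]]
red mid [0.653  0.121  0.1985]
[298 238   8  24 181] [0.6512 0.1065 0.199 ] [0.0165 0.0051 0.0046]
[339 238   9  24 200] [0.6537 0.1354 0.1989] [0.0173 0.0057 0.0051]
bar [ 0.619  -0.0007  0.1886] [0.62811297 0.04071432 0.19204884] yaw -0.08160365608730841
```

```bash
python3 - <<'E'
from h import *
from bench import ctrl
print(plan(ctrl.get_obs(),[.6532,.129,.187],-.083))
E
```

```text
('turn', array([-0.0024,  0.0006, -0.0077]), 'shift mm', array([-10.1,  16.5, 133. ]))
```

```bash
python3 - <<'E'
from h import *
from bench import ctrl
for i in range(2):
    o=ctrl.get_obs();print(o["time_s"],o["eef_pos"].round(4),o["dq"].round(3))
c=dict(np.load("w1.npz"));print(rot(o["eef_rot"]).inv().apply(c["xyz"]-o["eef_pos"]))
E
```

```text
2.15 [0.6418 0.1134 0.32  ] [ 0.034 -0.034  0.064  0.002 -0.003  0.074]
2.15 [0.6418 0.1134 0.32  ] [ 0.034 -0.034  0.064  0.002 -0.003  0.074]
[ 0.07041091  0.0039033  -0.14246421]
```

Call:
{"op": "jog_arm", "data": {
  "series": [
    [[-7,6,15,0,0,0,85],[-7,6,15,0,0,0,85],[0,0,20,0,0,0,85],[0,0,20,0,0,0,85],[0,0,15,0,0,0,85],[0,0,10,0,0,0,85],[0,0,5,0,0,0,85],[0,0,0,0,0,0,85],[0,0,0,0,0,0,85],[0,0,0,0,0,0,85]]
  ]
}}

```text
time_s: 3.15
eef_pos: [0.6539, 0.1297, 0.2225]
eef_rot: [0.001, 0.043, 0.999, 0.0]
wrist_force: [-0.0, 0.2, -0.0]
opening: 0.998
grasp_force: 0.0
```

```bash
python3 - <<'E'
from h import *
from bench import ctrl
o=ctrl.get_obs();print(o["eef_pos"].round(4),o["dq"].round(3))
print(plan(o,[.6532,.129,.187],-.083))
c=ctrl.camera("wrist");P=cloud(c);M=masks(c)
s=M["red"]&(P[...,2]>.192)&(P[...,2]<.21)
n,lab,st,ce=cv2.connectedComponentsWithStats(s.astype(np.uint8))
for i in range(1,n):
    if st[i,4]>20:print(st[i],P[lab==i].mean(0).round(4),P[lab==i].max(0).round(4))
E
```

```text
[0.6539 0.1297 0.2225] [-0.002  0.     0.001 -0.    -0.002 -0.003]
('turn', array([ 0.0002,  0.0019, -0.0038]), 'shift mm', array([ 0.6, -0.8, 35.5]))
[257 267  15  37 485] [0.652  0.1063 0.199 ] [0.661  0.1096 0.201 ]
[323 266  13  37 436] [0.6538 0.1356 0.199 ] [0.6634 0.1389 0.2008]
```

Call:
{"op": "jog_arm", "data": {
  "series": [
    [[0,0,10,0,0,0,85],[0,0,12,0,0,0,85],[0,0,10,0,0,0,85],[0,0,3,0,0,0,85],[0,0,0,0,0,0,60],[0,0,0,0,0,0,45],[0,0,0,0,0,0,36],[0,0,0,0,0,0,30],[0,0,0,0,0,0,24],[0,0,0,0,0,0,20]]
  ]
}}

```text
time_s: 4.2
eef_pos: [0.6538, 0.1287, 0.1871]
eef_rot: [0.001, 0.044, 0.999, -0.001]
wrist_force: [-0.1, -5.8, 3.6]
opening: 0.231
grasp_force: 2.9
```

Call:
{"op": "jog_arm", "data": {
  "series": [
    [[0,0,0,0,0,0,19],[0,0,0,0,0,0,18],[0,0,0,0,0,0,17],[0,0,0,0,0,0,15],[0,0,0,0,0,0,15],[0,0,0,0,0,0,15],[0,0,0,0,0,0,15],[0,0,0,0,0,0,15],[0,0,0,0,0,0,15],[0,0,0,0,0,0,15]]
  ]
}}

```text
time_s: 5.2
eef_pos: [0.654, 0.1294, 0.1877]
eef_rot: [0.001, 0.043, 0.999, -0.0]
wrist_force: [-0.7, -2.9, 5.8]
opening: 0.194
grasp_force: 58.8
```

Call:
{"op": "jog_arm", "data": {
  "series": [
    [[0,0,0,0,0,0,30],[0,0,0,0,0,0,60],[0,0,0,0,0,0,85],[0,0,0,0,0,0,85],[0,0,-10,0,0,0,85],[0,0,-20,0,0,0,85],[0,0,-20,0,0,0,85],[0,0,-20,0,0,0,85],[0,0,-10,0,0,0,85],[0,0,0,0,0,0,85]]
  ]
}}

```text
time_s: 6.2
eef_pos: [0.6543, 0.1299, 0.2688]
eef_rot: [0.002, 0.043, 0.999, 0.0]
wrist_force: [0.0, 0.4, 0.5]
opening: 0.992
grasp_force: 0.0
```

```bash
cat >> h.py <<'E'
def tabs(c,col):
    P=cloud(c);M=masks(c)
    s=M[col]&(P[...,2]>.192)&(P[...,2]<.21)
    n,lab,st,ce=cv2.connectedComponentsWithStats(s.astype(np.uint8))
    for i in range(1,n):
        if st[i,4]>20:print(col,st[i],P[lab==i].mean(0).round(4),P[lab==i].max(0).round(4))
E
python3 - <<'E'
from h import *
from bench import ctrl
o=ctrl.get_obs();print(o["eef_pos"].round(4))
c=ctrl.camera("wrist");tabs(c,"red");tabs(c,"blue")
cv2.imwrite("pics/w2.png",c["frame"][150:400,150:500])
print(plan(o,[.632,-.118,.24],-.083))
E
```

```text
[0.6543 0.1299 0.2688]
red [297 237  11  31 312] [0.653  0.122  0.1987] [0.6625 0.1251 0.201 ]
red [322 237  10  31 288] [0.6539 0.1358 0.199 ] [0.6635 0.139  0.2006]
('turn', array([ 0.0005,  0.004 , -0.0037]), 'shift mm', array([   1.7, -248.9,   28.8]))
```

View pics/w2.png

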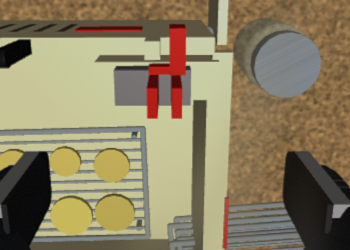

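The red tabs are now close together, at about (154,95) and (177,95) in the crop. They measure 13.8 mm apart, so the red catch is fully squeezed. Now the blue one.

Call:
{"op": "jog_arm", "data": {
  "series": [
    [[0,-20,0,0,0,0,85],[0,-35,0,0,0,0,85],[0,-40,0,0,0,0,85],[0,-40,0,0,0,0,85],[0,-40,0,0,0,0,85],[0,-35,0,0,0,0,85],[0,-25,10,0,0,0,85],[0,-15,20,0,0,0,85],[0,0,10,0,0,0,85],[0,0,0,0,0,0,85]]
  ]
}}

```text
time_s: 7.25
eef_pos: [0.6299, -0.1185, 0.2229]
eef_rot: [-0.003, 0.044, 0.999, 0.001]
wrist_force: [0.2, -0.1, 0.7]
opening: 0.996
grasp_force: 0.0
```

Call:
{"op": "jog_arm", "data": {
  "series": [
    [[0,0,0,0,0,0,85],[0,0,0,0,0,0,85],[0,0,0,0,0,0,85],[0,0,0,0,0,0,85],[0,0,0,0,0,0,85],[0,0,0,0,0,0,85],[0,0,0,0,0,0,85],[0,0,0,0,0,0,85],[0,0,0,0,0,0,85],[0,0,0,0,0,0,85]]
  ]
}}

```text
time_s: 8.25
eef_pos: [0.6316, -0.1194, 0.2262]
eef_rot: [-0.0, 0.043, 0.999, 0.0]
wrist_force: [0.1, -0.8, -0.1]
opening: 0.996
grasp_force: 0.0
```

```bash
python3 - <<'E'
from h import *
from bench import ctrl
o=ctrl.get_obs();print(o["eef_pos"].round(4),o["dq"].round(3))
c=ctrl.camera("wrist");tabs(c,"blue");tabs(c,"red")
cv2.imwrite("pics/w3.png",c["frame"])
print(plan(o,[.6335,-.119,.187],-.083))
E
```

```text
[ 0.6316 -0.1194  0.2262] [-0.001 -0.001 -0.001  0.001 -0.003 -0.001]
blue [261 267  14  37 485] [ 0.6314 -0.1419  0.199 ] [ 0.6404 -0.1385  0.2006]
blue [323 267  13  36 436] [ 0.6333 -0.1135  0.199 ] [ 0.6427 -0.1102  0.2012]
('turn', array([ 0.    , -0.0001, -0.0039]), 'shift mm', array([-1.9,  0.5, 39.2]))
```

Call:
{"op": "jog_arm", "data": {
  "series": [
    [[-1,0,11,0,0,0,85],[0,0,13,0,0,0,85],[0,0,11,0,0,0,85],[0,0,4,0,0,0,85],[0,0,0,0,0,0,60],[0,0,0,0,0,0,45],[0,0,0,0,0,0,36],[0,0,0,0,0,0,30],[0,0,0,0,0,0,24],[0,0,0,0,0,0,20]]
  ]
}}

```text
time_s: 9.3
eef_pos: [0.6332, -0.1204, 0.1883]
eef_rot: [0.001, 0.044, 0.999, -0.001]
wrist_force: [0.3, -6.1, 3.9]
opening: 0.236
grasp_force: 2.8
```

Call:
{"op": "jog_arm", "data": {
  "series": [
    [[0,0,0,0,0,0,19],[0,0,0,0,0,0,18],[0,0,0,0,0,0,17],[0,0,0,0,0,0,15],[0,0,0,0,0,0,15],[0,0,0,0,0,0,15],[0,0,0,0,0,0,15],[0,0,0,0,0,0,15],[0,0,0,0,0,0,15],[0,0,0,0,0,0,15]]
  ]
}}

```text
time_s: 10.3
eef_pos: [0.6333, -0.1197, 0.1888]
eef_rot: [0.001, 0.043, 0.999, -0.001]
wrist_force: [-1.6, -2.0, 7.6]
opening: 0.192
grasp_force: 57.2
```

Call:
{"op": "jog_arm", "data": {
  "series": [
    [[0,0,0,0,0,0,30],[0,0,0,0,0,0,60],[0,0,0,0,0,0,85],[0,0,0,0,0,0,85],[0,0,-10,0,0,0,85],[0,0,-20,0,0,0,85],[0,0,-20,0,0,0,85],[0,0,-20,0,0,0,85],[0,0,-10,0,0,0,85],[0,0,0,0,0,0,85]]
  ]
}}

```text
time_s: 11.3
eef_pos: [0.6336, -0.1197, 0.2697]
eef_rot: [0.002, 0.043, 0.999, -0.001]
wrist_force: [0.0, 0.1, -1.1]
opening: 0.997
grasp_force: 0.0
```

```bash
python3 - <<'E'
from h import *
from bench import ctrl
o=ctrl.get_obs();print(o["eef_pos"].round(4),o["q"].round(3))
c=ctrl.camera("wrist");tabs(c,"blue");tabs(c,"red")
P=cloud(c);b=masks(c)["black"]&(P[...,2]>.178)&(P[...,2]<.2)&(P[...,0]<.66)&(P[...,0]>.57)&(abs(P[...,1])<.06)
p=P[b];print("bar",len(p),p.mean(0).round(4),p.min(0).round(4),p.max(0).round(4))
print(plan(o,[.619,-.002,.25],-.083-np.pi/2),plan(o,[.619,-.002,.25],-.083+np.pi/2))
E
```

```text
[ 0.6336 -0.1197  0.2697] [-0.37   0.304  1.38   0.     1.454 -1.855]
blue [298 237  11  30 289] [ 0.6322 -0.1272  0.1989] [ 0.6413 -0.124   0.2011]
blue [322 237  11  30 302] [ 0.6331 -0.1135  0.1991] [ 0.6425 -0.1101  0.2006]
bar 2507 [0.6196 0.0034 0.1888] [ 0.6119 -0.036   0.1824] [0.6294 0.0397 0.1919]
('turn', array([0.0022, 0.0037, 1.5671]), 'shift mm', array([116.1, -24.3,  19.7])) ('turn', array([-0.0037,  0.0022, -1.5744]), 'shift mm', array([-116.1,   24.3,   19.7]))
```

Call:
{"op": "jog_arm", "data": {
  "series": [
    [[0,0,0,0,0,0.1,85],[0,0,0,0,0,0.142,85],[0,0,0,0,0,0.142,75],[0,0,0,0,0,0.142,70],[0,0,0,0,0,0.142,60],[0,0,0,0,0,0.142,60],[0,0,0,0,0,0.142,60],[0,0,0,0,0,0.142,60],[0,0,0,0,0,0.142,60],[0,0,0,0,0,0.142,60]]
  ]
}}

```text
time_s: 12.35
eef_pos: [0.6319, -0.1191, 0.2654]
eef_rot: [-0.001, 0.671, 0.742, -0.001]
wrist_force: [-0.7, -0.2, 0.7]
opening: 0.706
grasp_force: 0.0
```

Call:
{"op": "jog_arm", "data": {
  "series": [
    [[0,0,0,0,0,0.142,60],[0,0,0,0,0,0.047,60],[20,-4,0,0,0,0,60],[30,-6,0,0,0,0,60],[30,-6,0,0,0,0,60],[25,-5,10,0,0,0,60],[11,-3,15,0,0,0,60],[0,0,10,0,0,0,60],[0,0,0,0,0,0,60],[0,0,0,0,0,0,60]]
  ]
}}

```text
time_s: 13.35
eef_pos: [0.6182, -0.0029, 0.2316]
eef_rot: [-0.0, 0.736, 0.677, -0.0]
wrist_force: [-0.8, -0.8, 0.5]
opening: 0.706
grasp_force: 0.0
```

```bash
python3 - <<'E'
from h import *
from bench import ctrl
c=ctrl.camera("wrist");cv2.imwrite("pics/w4.png",c["frame"])
o=ctrl.get_obs();print(o["eef_pos"].round(4),o["dq"].round(3))
P=cloud(c);b=masks(c)["black"]&(P[...,2]>.178)&(P[...,2]<.2)&(P[...,0]<.66)&(P[...,0]>.57)&(abs(P[...,1])<.06)
p=P[b];print("bar",len(p),p.mean(0).round(4),p.min(0).round(4),p.max(0).round(4))
print(plan(o,[.619,-.002,.167],-.083-np.pi/2))
E
```

```text
[ 0.6186 -0.003   0.2323] [-0.002 -0.009 -0.011  0.002  0.002  0.004]
bar 3369 [0.6204 0.0038 0.1888] [ 0.6117 -0.042   0.1784] [0.6288 0.0404 0.1918]
('turn', array([ 0.    ,  0.0003, -0.0013]), 'shift mm', array([ 1.1,  0.3, 65.3]))
```

View pics/w4.png

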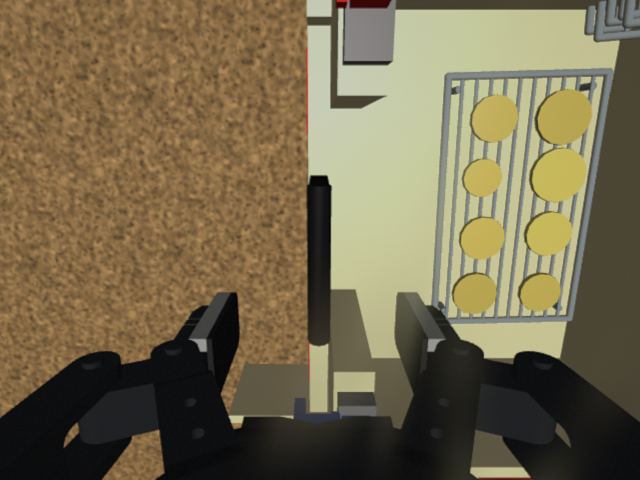

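The bar is at columns 307–330, rows 177–345, midway between the open fingers, so I lower and pinch it.

Call:
{"op": "jog_arm", "data": {
  "series": [
    [[0,0,15,0,0,0,60],[0,0,20,0,0,0,60],[0,0,20,0,0,0,60],[0,0,10,0,0,0,60],[0,0,0,0,0,0,40],[0,0,0,0,0,0,25],[0,0,0,0,0,0,16],[0,0,0,0,0,0,10],[0,0,0,0,0,0,4],[0,0,0,0,0,0,4]]
  ]
}}

```text
time_s: 14.4
eef_pos: [0.6192, -0.0021, 0.1687]
eef_rot: [0.001, 0.736, 0.677, 0.001]
wrist_force: [0.3, -0.3, 6.0]
opening: 0.113
grasp_force: 58.7
```

Call:
{"op": "jog_arm", "data": {
  "series": [
    [[0,0,0,0,0,0,4],[0,0,0,0,0,0,4],[0,0,0,0,0,0,4],[0,0,0,0,0,0,4],[0,0,0,0,0,0,4],[0,0,0,0,0,0,4],[0,0,0,0,0,0,4],[0,0,0,0,0,0,4],[0,0,0,0,0,0,4],[0,0,0,0,0,0,4]]
  ]
}}

```text
time_s: 15.4
eef_pos: [0.6192, -0.002, 0.1687]
eef_rot: [0.001, 0.736, 0.677, 0.001]
wrist_force: [-0.2, -0.6, 5.9]
opening: 0.117
grasp_force: 58.7
```

```bash
python3 - <<'E'
from h import *
from bench import ctrl
o=ctrl.get_obs();print(o["eef_pos"].round(4),o["opening"]*85.4,o["grasp_force"],o["wrist_force"])
th=np.linspace(0,1.45,30);p=np.c_[-155*np.sin(th),-(155*np.cos(th)-155)]
print(np.diff(p,axis=0).round(1).tolist())
E
```

```text
[ 0.6192 -0.002   0.1687] 9.958102581106138 58.67449343204498 [-0.24770475 -0.63987555  5.87849631]
[[-7.7, 0.2], [-7.7, 0.6], [-7.7, 1.0], [-7.6, 1.3], [-7.6, 1.7], [-7.5, 2.1], [-7.3, 2.5], [-7.2, 2.8], [-7.1, 3.2], [-6.9, 3.5], [-6.7, 3.9], [-6.5, 4.2], [-6.3, 4.5], [-6.0, 4.8], [-5.8, 5.1], [-5.5, 5.4], [-5.3, 5.7], [-5.0, 5.9], [-4.7, 6.2], [-4.3, 6.4], [-4.0, 6.6], [-3.7, 6.8], [-3.3, 7.0], [-3.0, 7.2], [-2.6, 7.3], [-2.3, 7.4], [-1.9, 7.5], [-1.5, 7.6], [-1.1, 7.7]]
```

Call:
{"op": "jog_arm", "data": {
  "series": [
    [[0,-7.7,0.2,0,0,0,4],[0,-7.7,0.6,0,0,0,4],[0,-7.7,1.0,0,0,0,4],[0,-7.6,1.3,0,0,0,4],[0,-7.6,1.7,0,0,0,4],[0,-7.5,2.1,0,0,0,4],[0,-7.3,2.5,0,0,0,4],[0,-7.2,2.8,0,0,0,4],[0,-7.1,3.2,0,0,0,4],[0,-6.9,3.5,0,0,0,4]]
  ]
}}

```text
time_s: 16.4
eef_pos: [0.5443, 0.0042, 0.1487]
eef_rot: [0.001, 0.736, 0.677, 0.0]
wrist_force: [2.4, -0.1, 4.8]
opening: 0.112
grasp_force: 61.4
```

Call:
{"op": "jog_arm", "data": {
  "series": [
    [[0,-6.7,3.9,0,0,0,4],[0,-6.5,4.2,0,0,0,4],[0,-6.3,4.5,0,0,0,4],[0,-6.0,4.8,0,0,0,4],[0,-5.8,5.1,0,0,0,4],[0,-5.5,5.4,0,0,0,4],[0,-5.3,5.7,0,0,0,4],[0,-5.0,5.9,0,0,0,4],[0,-4.7,6.2,0,0,0,4],[0,-4.3,6.4,0,0,0,4]]
  ]
}}

```text
time_s: 17.4
eef_pos: [0.4886, 0.0089, 0.0961]
eef_rot: [0.001, 0.736, 0.677, 0.0]
wrist_force: [7.4, -0.8, -3.8]
opening: 0.115
grasp_force: 60.7
```

Call:
{"op": "jog_arm", "data": {
  "series": [
    [[0,-4.0,6.6,0,0,0,4],[0,-3.7,6.8,0,0,0,4],[0,-3.3,7.0,0,0,0,4],[0,-3.0,7.2,0,0,0,4],[0,-2.6,7.3,0,0,0,4],[0,-2.3,7.4,0,0,0,4],[0,-1.9,7.5,0,0,0,4],[0,-1.5,6.0,0,0,0,4],[0,-0.7,3.0,0,0,0,4],[0,0,0,0,0,0,4]]
  ]
}}

```text
time_s: 18.4
eef_pos: [0.4661, 0.0108, 0.0372]
eef_rot: [0.001, 0.736, 0.677, 0.001]
wrist_force: [7.1, -0.6, 2.2]
opening: 0.114
grasp_force: 58.7
```

```bash
python3 - <<'E'
from h import *
from bench import ctrl
o=ctrl.get_obs();print(o["eef_pos"].round(4),o["opening"]*85.4,o["grasp_force"],o["wrist_force"].round(1))
c=ctrl.camera("side");cv2.imwrite("pics/s5.png",cv2.resize(c["frame"][170:370,200:450],None,fx=3,fy=3))
c=ctrl.camera("wrist");tabs(c,"blue");tabs(c,"red")
E
```

```text
[0.4661 0.0108 0.0372] 9.738391126150498 58.67340266704559 [ 7.1 -0.6  2.2]
```

View pics/s5.png

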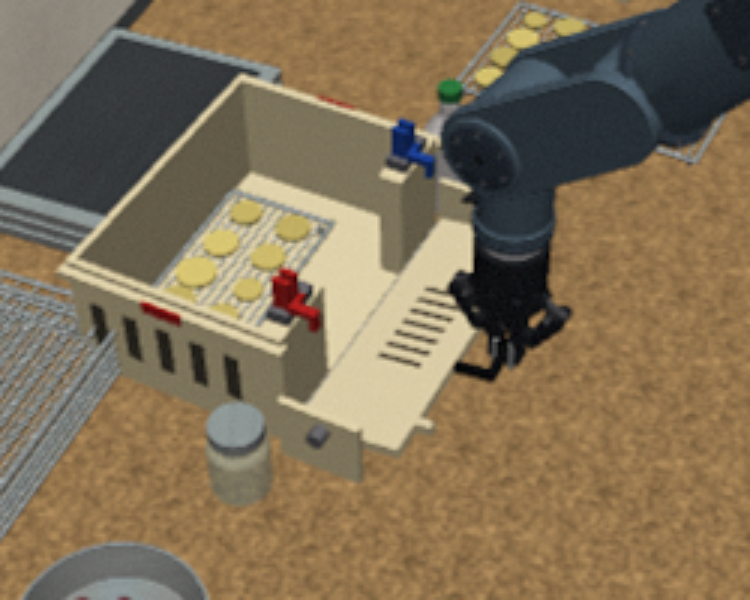

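The gate is nearly level with the bar still in the fingers at about (495,365), and both catches are squeezed. The last few millimetres go down to the stop.

Call:
{"op": "jog_arm", "data": {
  "series": [
    [[0,-0.3,2,0,0,0,4],[0,-0.3,2,0,0,0,4],[0,0,1,0,0,0,4],[0,0,0,0,0,0,4],[0,0,0,0,0,0,4],[0,0,0,0,0,0,4],[0,0,0,0,0,0,4],[0,0,0,0,0,0,4],[0,0,0,0,0,0,4],[0,0,0,0,0,0,4]]
  ]
}}

```text
time_s: 19.5
eef_pos: [0.4657, 0.0109, 0.033]
eef_rot: [0.001, 0.736, 0.677, 0.0]
wrist_force: [3.9, -0.0, 8.6]
opening: 0.116
grasp_force: 59.4
```

```bash
python3 -c "
from bench import ctrl
print(ctrl.hand_in())"
```

```text
the job is handed in; nothing more can be done
None
```

I squeezed the red catch and then the blue one fully, swung the gate down to its stop and handed the job in at about 19.5 s with the gripper still holding the bar; hand-in returned no verdict.

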